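Park the wheeled pedal caddy in its taped bay

TASK

Roll the small wheeled caddy forwards, on its wheels and without lifting it, until both of its front swivel castors trail straight behind their pivots. Then steer it into the U-shaped tape bay and leave it standing in the middle of the U, square to it, with the castors still trailing straight. Let go of it.

Things in the scene. Friction and masses are not known exactly. Their poses are not given: they have to be found in the camera images.
- caddy: Plywood tray on wheels (the like tray without wheels is not meant), 150 mm long (x), 100 wide, 0.7 kg. Hold its carrying bar from above: along x over the middle, 134 long, 16 wide (y), 104 to 126 mm above the board. Origin: board level below the middle; +x forwards, +y its left. 25 mm wheels: fixed rear ones at x = -55, y = +/-66, scrubbing sideways; front castors pivot at x = 55, y = +/-70.
- bay: U of pale flat tape, no obstacle: two strips 200 mm long, 200 apart, 12 wide, joined by a cross strip at the front (x = +106 mm), open at the rear. Origin: the middle of the U, where the caddy's origin belongs; +x points to the closed end, away from the caddy at the start. (The small tape ring, 84 mm across, is not meant and may be rolled over.)
- castor_left (a joint): Swivel angle of the caddy's left front castor (rad, positive counterclockwise from above, free within +/-3). 0: trailing straight, wheel 15 mm behind (-x of) its pivot. Starts askew and swings to about 0 within some 80 mm of straight forward rolling; on a curve it follows its pivot's path.
- castor_right (a joint): The same for the right front castor. May start anywhere within 100 degrees either way of straight.

How it is judged:
On the way:
1. both castors trail straight (within 20 degrees) while the caddy is still more than 60 mm short of its place (value of joint castor_left between -0.35 and 0.35 rad and value of joint castor_right between -0.35 and 0.35 rad and distance of caddy from where it was at the start of the episode above 0.02 m and horizontal distance between caddy and bay above 0.06 m), for 0.2 s.
At the end, for the whole second after the job is handed in: The caddy stands on its four wheels, at rest and released, its origin within 18 mm of the bay's origin, its long axis within 10 degrees of the bay's, both castors within 17 degrees of trailing straight (horizontal distance between caddy and bay below 0.018 m and angle between the x axis of caddy and the x axis of bay, either way round below 0.175 rad and value of joint castor_left between -0.3 and 0.3 rad and value of joint castor_right between -0.3 and 0.3 rad and angle between caddy's own z axis and vertical below 0.05 rad and height (world z) of caddy below 0.005 m and linear speed of caddy below 0.01 m/s); the robot touches nothing.
It fails at once if the caddy is lifted off the board or tipped (more than 12 mm or 10 degrees) (height (world z) of caddy above 0.012 m or angle between caddy's own z axis and vertical above 0.175 rad).
It also fails if it takes over 45 s, if anything falls off the work surface, if the arm or the gripper's body presses on something with over 40 N, if the wrist force passes 120 N, or if a joint passes its speed limit or range.

ROBOT

A 6-joint arm with a two-finger parallel gripper is mounted at the origin on the work surface. World frame = base frame: x ahead of the robot, y to its left, z up, the work surface at z = 0. Lengths are in m, angles in rad, forces in N, time in s.
With the tool pointing down it reaches from about 0.35 to 0.775 m from the base axis. Payload 5.5 kg.
Tool frame: the origin (TCP) lies midway between the tips of the shut fingers; the grasp point (between the pads) lies arm.grasp_offset behind it (arm.grasp_offset is the distance from the TCP to the grasp point, in m); z points along the fingers, y is the direction in which the jaws open and shut (so a half turn about z gives the same grasp; the last joint's range is limited). The gripper opens to 85 mm and grips with 20 to 120 N. Pads are 22 mm wide; open, the fingers measure 114 mm over their backs; the gripper's body (76 mm by 85 mm) begins 54 mm behind the grasp point. The pads swing forward as they close: fully open they stand 13 mm farther back than shut.
Start: joints at [-1.443, 0.313, 0.046, 1.304, 0, 1.431], TCP at [0.152, -0.555, 0.209] pointing down, gripper open.
Joint ranges: [-2.76, 2.76], [-0.86, 1.69], [-1.03, 1.26], [-2.2, 2.34], [-1.47, 1.5], [-3.14, 3.14]. Speed limits (rad/s): [2.57, 2.57, 3.14, 3.14, 3.14, 3.14].

INTERFACE

Orientations are given as a rotation vector (axis times angle).
In Python, from station import arm gives the robot as it stands. The module is installed in compiled form; this text tells all that it offers.
- The arm moves only by the tool drive_tool, never from a script. Its argument "plan" is a list of rows, each a list of 2 entries, a list of its own where there are three numbers: the shift along the tool's x, y, z in mm, then the turn about the tool's z in rad. A call has 1 to 8 rows; each row shifts and turns the commanded pose from where the row before left it, along the tool's axes as they then stand; what a row does not reach is not made up. A row lasts 1/8 s, in which the tool goes at most 62.5 mm and 10.7 degrees, less where a joint would pass 70% of its speed; a pose out of reach is approached as far as the arm can. A call with a gripper value outside its range is refused whole. "grip" is the finger opening in mm, from 0 to 85.4, set as the call begins (left out, the last holds). The fingers move at their own pace and stop on an object; "newtons" is the grip in N (left out, the last holds). Time passes only in rows, so rows that do not move let the fingers close. It gives the time, the measured TCP pose, the force and the opening at its end, in the units of the state.
- arm.state(): the state, without advancing time (a new reading comes with each control period).
- arm.snapshot(name): name is "scene" or "side" or "wrist"; returns the picture (400x640x3 uint8, red, green, blue); there is no depth.
- arm.camera_params(name): a dict with "fx", "fy", "cx", "cy" (pixels), "xyz" and "orientation" of the camera in the world. Camera axes: x right, y down, z forward; pixel columns grow to the right and rows downward; lengths in m; the calibration is good to about 2 mm. A picture is of the moment at which its call begins: read the wrist's pose just before it. camera_params takes no time and is no camera call; for the wrist camera it gives the pose at the moment of the call.
- arm.finish_job(): hands the job in, once; it reports no verdict.
The state is a dict: "clock": time; "joint_positions": joint angles; "joint_vel": joint speeds; "joint_torque": joint torques, N m; "tool_pos": TCP position; "orientation": TCP orientation; "wrist_force": force on the tool from outside, world axes, zero at the start; "ft_torque": the same for the moment, N m; "width": opening from 0.0 (shut) to 1.0 (fully open).
Only numpy, scipy, OpenCV 4.12 (cv2) and the standard library are available. Lean on these libraries where they do the work, as an engineer would, in place of code of your own. Each camera call takes 0.05 s, during which the arm holds its last target.

## Working session

There is one attempt and no reset: what is moved stays moved. The work goes in short steps, Python scripts to look and compute and a tool call to move; the robot and the scene stay as the last step left them, time stands still between calls to the robot, and variables do not carry over. Pictures are saved under pics/ and viewed, and the job is handed in when it is done.

Besides the shell and the picture viewer there is one more tool, called after "Request:" by a JSON object that holds its "method" and its "body", one argument or row to a line. drive_tool: Moves the arm, as the interface text tells. Its arguments: {"type":"object","properties":{"plan":{"type":"array","items":{"type":"array"}},"grip":{"type":"number"},"newtons":{"type":"number"}},"required":["plan"]}

```bash
mkdir -p pics
python3 - <<'E'
from station import arm
import cv2,numpy as np
s=arm.state();print(s['clock'],s['tool_pos'],s['orientation'],s['width'],arm.grasp_offset)
for n in("scene","side","wrist"):
    p=arm.camera_params(n);print(n,p)
    cv2.imwrite(f'pics/{n}0.png',arm.snapshot(n)[:,:,::-1])
E
```

```text
0.0 [ 0.15207789 -0.55394707  0.20840374] [-3.11163565e+00 -4.19213021e-01 -2.38886261e-05] 1.0011868680522307 0.0187
scene {'fx': 477.4695998916961, 'fy': 477.4695998916961, 'cx': 327.38345476522306, 'cy': 200.95050326927324, 'xyz': array([ 1.24870772, -0.17489319,  0.69168736]), 'orientation': array([-1.85520612, -1.4835931 ,  0.69579996])}
side {'fx': 502.3607921468603, 'fy': 502.3607921468603, 'cx': 315.71696997757084, 'cy': 207.10019300455147, 'xyz': array([0.41429221, 0.93585322, 0.5645886 ]), 'orientation': array([-0.19284258,  2.65889546, -1.57014815])}
wrist {'fx': 294.7186166212073, 'fy': 294.7186166212073, 'cx': 319.7734864952178, 'cy': 202.9211146377844, 'xyz': array([ 0.22971972, -0.5336137 ,  0.37354169]), 'orientation': array([ 2.28923555, -1.74290885, -0.28076401])}
```

View pics/scene0.png

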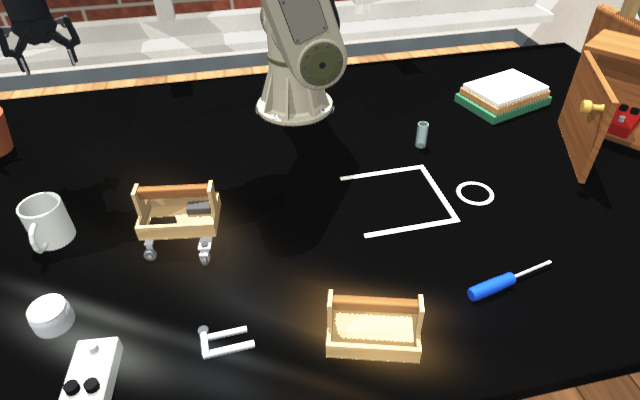

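View pics/side0.png

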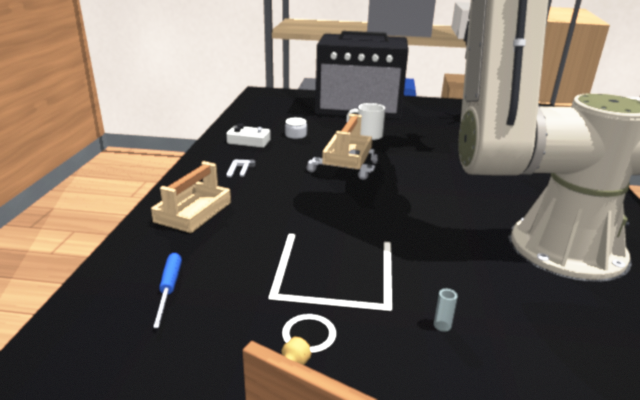

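View pics/wrist0.png

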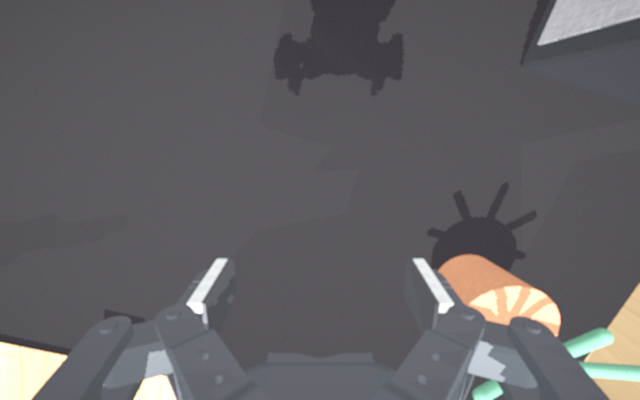

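```bash
python3 - <<'E'
import cv2,numpy as np
a=cv2.imread('pics/scene0.png')
cv2.imwrite('pics/z1.png',cv2.resize(a[165:275,110:250],None,fx=5,fy=5,interpolation=cv2.INTER_CUBIC))
b=cv2.imread('pics/side0.png')
cv2.imwrite('pics/z2.png',cv2.resize(b[90:190,290:400],None,fx=5.5,fy=5.5,interpolation=cv2.INTER_CUBIC))
E
cat > h.py <<'E'
import numpy as np,cv2
from scipy.spatial.transform import Rotation as R
from station import arm
def ray(n,uv,P=None):
    P=P or arm.camera_params(n)
    uv=np.atleast_2d(uv).astype(float)
    d=np.c_[(uv[:,0]-P['cx'])/P['fx'],(uv[:,1]-P['cy'])/P['fy'],np.ones(len(uv))]
    return P['xyz'],R.from_rotvec(P['orientation']).apply(d)
def onplane(n,uv,z,P=None):
    c,d=ray(n,uv,P); t=(z-c[2])/d[:,2]; return c+d*t[:,None]
def proj(n,X,P=None):
    P=P or arm.camera_params(n)
    x=R.from_rotvec(P['orientation']).inv().apply(np.atleast_2d(X)-P['xyz'])
    return np.c_[P['fx']*x[:,0]/x[:,2]+P['cx'],P['fy']*x[:,1]/x[:,2]+P['cy']]
E
python3 - <<'E'
from h import *
for n,f,box in(('scene','pics/scene0.png',(330,150,470,250)),('side','pics/side0.png',(262,225,400,312))):
    a=cv2.imread(f); m=np.zeros(a.shape[:2],np.uint8); x0,y0,x1,y1=box
    m[y0:y1,x0:x1]=(a[y0:y1,x0:x1].min(2)>120)*255
    k,l,st,ce=cv2.connectedComponentsWithStats(m)
    i=1+np.argmax(st[1:,4]); print(n,st[i])
    ys,xs=np.where(l==i)
    X=onplane(n,np.c_[xs,ys],0)[:,:2]
    r=cv2.minAreaRect((X*1000).astype(np.float32)); print(r, cv2.boxPoints(r))
    np.save(f'/tmp/{n}.npy',X)
E
```

```text
scene [ 340  164  121   74 1242]
((471.0179443359375, 154.26123046875), (216.24729919433594, 214.179443359375), 0.7530823945999146) [[361.4961   259.9206  ]
 [364.31116   45.759644]
 [580.5398    48.601868]
 [577.72473  262.76282 ]]
side [ 268  233  125   78 1935]
((469.5348815917969, 152.48724365234375), (216.63296508789062, 220.51113891601562), 0.7240121960639954) [[359.83386  261.36533 ]
 [362.62024   40.871777]
 [579.2359    43.60916 ]
 [576.4495   264.10272 ]]
```

View pics/z1.png

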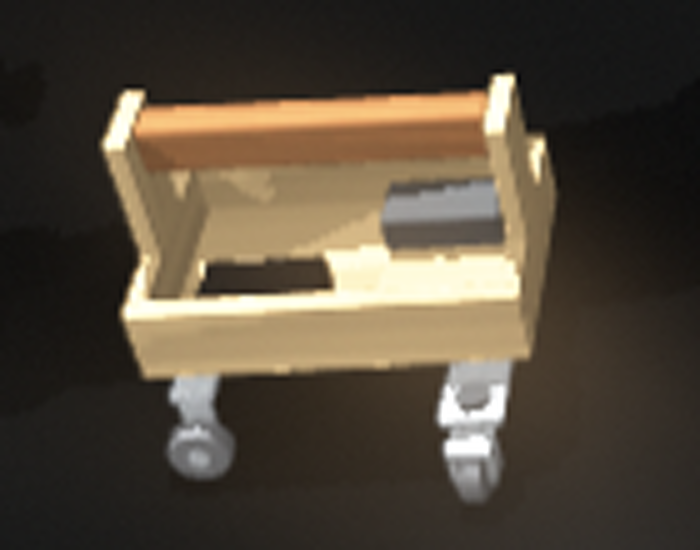

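View pics/z2.png

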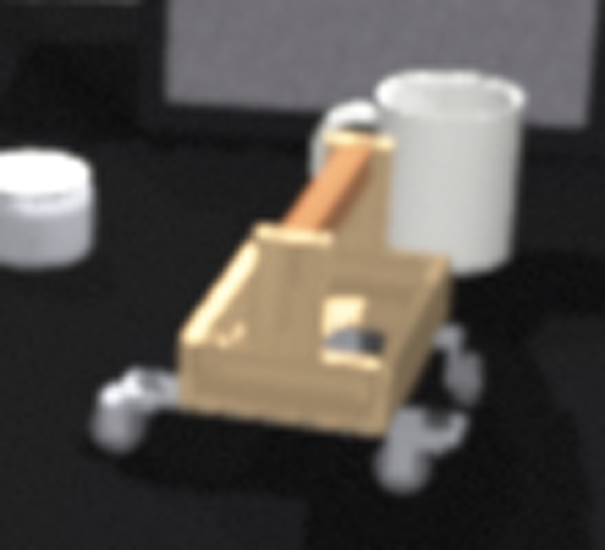

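Run:
```python
from h import *
for n,f,box in(('scene','pics/scene0.png',(130,180,220,204)),('side','pics/side0.png',(335,110,365,135))):
    a=cv2.imread(f); x0,y0,x1,y1=box
    h=cv2.cvtColor(a,cv2.COLOR_BGR2HSV)[y0:y1,x0:x1]
    m=((h[...,0]<14)&(h[...,1]>110)&(h[...,2]>60))
    ys,xs=np.where(m); xs=xs+x0; ys=ys+y0
    print(n,len(xs),xs.min(),xs.max(),ys.min(),ys.max())
    for z in(.126,.115):
        X=onplane(n,np.c_[xs,ys],z)[:,:2]*1000
        r=cv2.minAreaRect(X.astype(np.float32)); print(z,r,X.mean(0))
    if n=='scene':
        top=np.array([(x,ys[xs==x].min()) for x in range(142,205)]);
        X=onplane(n,top,.126)*1000; v=cv2.fitLine(X[:,:2].astype(np.float32),1,0,.01,.01).ravel();print(v,np.degrees(np.arctan2(v[1],v[0])))
        top=np.array([(x,ys[xs==x].max()) for x in range(142,205)]);
        X=onplane(n,top,.104)*1000; v=cv2.fitLine(X[:,:2].astype(np.float32),1,0,.01,.01).ravel();print(v,np.degrees(np.arctan2(v[1],v[0])))
```

```text
scene 474 137 206 183 198
0.126 ((497.6977233886719, -311.8843688964844), (131.1614227294922, 38.42355728149414), 81.38627624511719) [ 503.9381213  -311.12988373]
0.115 ((483.09393310546875, -314.5481872558594), (133.71189880371094, 39.170692443847656), 81.38628387451172) [ 489.45580085 -313.77905664]
[ 1.4783873e-01  9.8901147e-01  4.8417444e+02 -2.8510513e+02] 81.4983
[ 1.4969620e-01  9.8873204e-01  4.8616528e+02 -3.2399063e+02] 81.39067
side 78 341 356 117 131
0.126 ((480.10906982421875, -309.67987060546875), (112.7308578491211, 25.856996536254883), 82.3011703491211) [ 479.24195055 -298.20711469]
0.115 ((481.7598571777344, -340.91845703125), (115.55819702148438, 26.505496978759766), 82.3011703491211) [ 480.87091938 -329.15790461]
```

```bash
cat >> h.py <<'E'
def rows(start,end,n):
    """start,end: x,y,z(mm),heading deg of tool x; straight line, n rows. tool y = heading-90"""
    s=np.array(start,float);e=np.array(end,float);d=(e-s)/n;out=[]
    for i in range(n):
        h=np.radians(s[3]+d[3]*i);c,si=np.cos(h),np.sin(h)
        out.append([[round(float(d[0]*c+d[1]*si),1),round(float(d[0]*si-d[1]*c),1),round(float(-d[2]),1)],round(float(-np.radians(d[3])),4)])
    return out
def pose():
    s=arm.state();M=R.from_rotvec(s['orientation']).as_matrix()
    return np.r_[s['tool_pos']*1000,np.degrees(np.arctan2(M[1,0],M[0,0]))],s
E
python3 - <<'E'
from h import *
p,s=pose();print(p)
print(rows(p,[483,-313,209,81.5],7))
E
```

```text
[ 152.09539379 -554.10864453  208.61507057   15.3444273 ]
[[[54.7, -20.7, -0.1], -0.1649], [[57.4, -11.4, -0.1], -0.1649], [[58.5, -1.9, -0.1], -0.1649], [[58.0, 7.8, -0.1], -0.1649], [[55.9, 17.2, -0.1], -0.1649], [[52.3, 26.1, -0.1], -0.1649], [[47.3, 34.4, -0.1], -0.1649]]
```

Request:
{"method": "drive_tool", "body": {
  "plan": [
    [[54.7,-20.7,0],-0.165],
    [[57.4,-11.4,0],-0.165],
    [[58.5,-1.9,0],-0.165],
    [[58,7.8,0],-0.165],
    [[55.9,17.2,0],-0.165],
    [[52.3,26.1,0],-0.165],
    [[47.3,34.4,0],-0.165],
    [[0,0,0],0]
  ]
}}

```text
clock: 1.15
tool_pos: [0.4857, -0.3106, 0.2087]
orientation: [-2.372, -2.059, -0.001]
wrist_force: [-0.9, 0.9, 0.0]
width: 1.003
```

Run:
```python
from h import *
p,s=pose();print(p)
P=arm.camera_params('wrist');a=arm.snapshot('wrist')
cv2.imwrite('pics/w1.png',a[:,:,::-1])
np.save('/tmp/w1P.npy',P,allow_pickle=True)
print(proj('wrist',[[.483,-.313,.126],[.483,-.313,0]],P))
```

```text
[ 485.69708709 -310.57469534  208.69692095   81.90029634]
[[316.54842418 204.19972295]
 [317.54681677 173.44743183]]
```

View pics/w1.png

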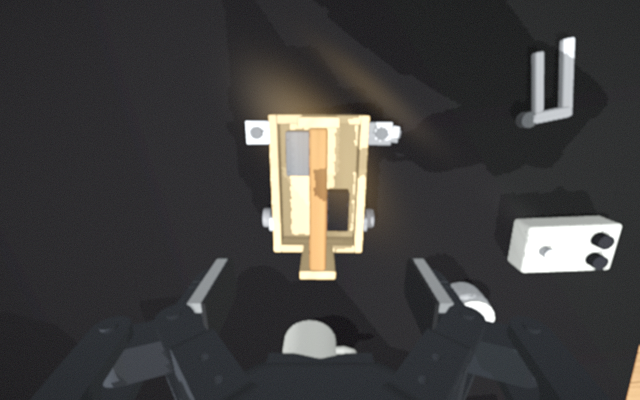

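Run:
```python
from h import *
P=np.load('/tmp/w1P.npy',allow_pickle=True).item()
a=cv2.imread('pics/w1.png');h=cv2.cvtColor(a,cv2.COLOR_BGR2HSV)
m=((h[...,0]<16)&(h[...,1]>130)&(h[...,2]>60)).astype(np.uint8)*255
m[:120]=0;m[280:]=0;m[:,:300]=0;m[:,335:]=0
m=cv2.morphologyEx(m,cv2.MORPH_OPEN,np.ones((3,3)))
ys,xs=np.where(m);print(xs.min(),xs.max(),ys.min(),ys.max())
X=onplane('wrist',np.c_[xs,ys],.126,P)[:,:2]*1000
r=cv2.minAreaRect(X.astype(np.float32));print(r)
c=np.array([(xs[ys==y].mean(),y) for y in range(ys.min()+5,ys.max()-5)])
X=onplane('wrist',c,.126,P)[:,:2]*1000
v=cv2.fitLine(X.astype(np.float32),2,0,.01,.01).ravel();print(v,np.degrees(np.arctan2(v[1],v[0])))
cv2.imwrite('pics/w1z.png',cv2.resize(a[100:290,230:410],None,fx=3,fy=3,interpolation=cv2.INTER_CUBIC))
# tape ring/pivots: front brackets
print(onplane('wrist',[[257,132],[382,132],[267,218],[369,218]],.03,P)*1000)
```

```text
Traceback (most recent call last):
ValueError: zero-size array to reduction operation minimum which has no identity
```

```bash
cat > bar.py <<'E'
from h import *
def bar(f,P,box):
    a=cv2.imread(f);h=cv2.cvtColor(a,cv2.COLOR_BGR2HSV).astype(int)
    x0,y0,x1,y1=box
    m=((h[...,0]<15)&(h[...,1]>125)&(h[...,2]>60)).astype(np.uint8)*255
    k=np.zeros_like(m);k[y0:y1,x0:x1]=m[y0:y1,x0:x1];m=k
    ys,xs=np.where(m);print(len(xs),xs.min(),xs.max(),ys.min(),ys.max())
    X=onplane('wrist',np.c_[xs,ys],.126,P)[:,:2]*1000
    print(cv2.minAreaRect(X.astype(np.float32)))
    c=np.array([(xs[ys==y].mean(),y) for y in range(ys.min()+5,ys.max()-5) if (ys==y).any()])
    X=onplane('wrist',c,.126,P)[:,:2]*1000
    v=cv2.fitLine(X.astype(np.float32),2,0,.01,.01).ravel();print(v,np.degrees(np.arctan2(v[1],v[0])))
E
python3 - <<'E'
from bar import *
P=np.load('/tmp/w1P.npy',allow_pickle=True).item()
a=cv2.imread('pics/w1.png');h=cv2.cvtColor(a,cv2.COLOR_BGR2HSV)
print(h[180,300:340].tolist())
cv2.imwrite('pics/w1z.png',cv2.resize(a[100:290,230:410],None,fx=3,fy=3,interpolation=cv2.INTER_CUBIC))
print(onplane('wrist',[[257,132],[382,132],[267,218],[369,218]],.03,P)*1000)
bar('pics/w1.png',P,(300,120,335,280))
E
```

```text
[[30, 21, 255], [30, 22, 255], [30, 21, 255], [30, 19, 255], [30, 19, 255], [30, 18, 255], [30, 18, 255], [30, 22, 255], [30, 40, 255], [19, 82, 255], [17, 111, 240], [17, 117, 246], [17, 113, 254], [17, 115, 253], [17, 116, 239], [16, 123, 212], [16, 125, 192], [16, 125, 188], [16, 123, 191], [16, 124, 193], [16, 124, 195], [16, 126, 196], [16, 124, 198], [16, 122, 200], [16, 126, 197], [16, 126, 192], [18, 99, 209], [19, 76, 247], [26, 52, 255], [30, 46, 255], [30, 44, 255], [30, 45, 255], [30, 46, 255], [25, 53, 255], [20, 71, 244], [20, 76, 214], [20, 78, 206], [21, 79, 207], [20, 80, 208], [20, 77, 209]]
[[ 422.75276597 -249.30000403   30.        ]
 [ 563.59026548 -269.16195314   30.        ]
 [ 413.61635223 -353.77084448   30.        ]
 [ 539.71074033 -371.55984541   30.        ]]
2 326 326 223 227
((488.6451416015625, -333.87896728515625), (3.913984775543213, 0.0), -97.64987182617188)Traceback (most recent call last):
  File "<stdin>", line 7, in <module>
  File "bar.py", line 11, in bar
    X=onplane('wrist',c,.126,P)[:,:2]*1000
      ~~~~~~~^^^^^^^^^^^^^^^^^^
  File "h.py", line 10, in onplane
    c,d=ray(n,uv,P); t=(z-c[2])/d[:,2]; return c+d*t[:,None]
        ~~~^^^^^^^^
  File "h.py", line 7, in ray
    d=np.c_[(uv[:,0]-P['cx'])/P['fx'],(uv[:,1]-P['cy'])/P['fy'],np.ones(len(uv))]
             ~~^^^^^
IndexError: index 0 is out of bounds for axis 1 with size 0
```

View pics/w1z.png

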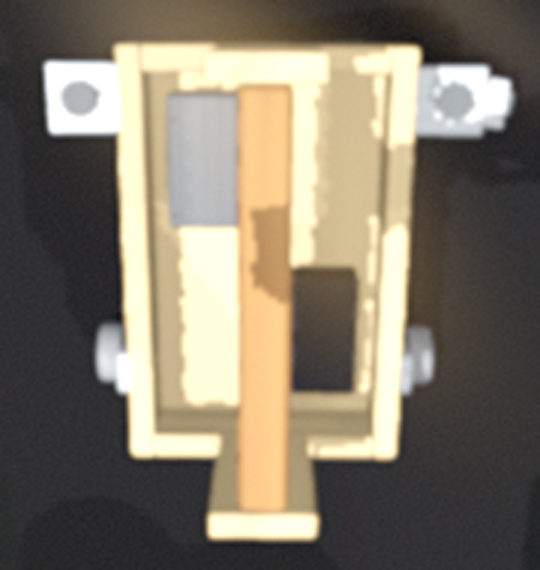

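```bash
sed -i 's/<15)&(h\[...,1\]>125/<19)\&(h[...,1]>98/' bar.py
python3 - <<'E'
from bar import *
P=np.load('/tmp/w1P.npy',allow_pickle=True).item()
bar('pics/w1.png',P,(305,125,330,272))
p,s=pose();print(p)
E
```

```text
2441 309 329 129 270
((484.9005432128906, -314.030029296875), (131.2150115966797, 17.443843841552734), 81.32144165039062)
[ 1.4605962e-01  9.8927581e-01  4.8464957e+02 -3.0983765e+02] 81.60135
[ 484.19535798 -311.91546846  208.74843255   81.69814935]
```

Request:
{"method": "drive_tool", "body": {
  "plan": [
    [[0,0,30],0],
    [[0,0,40],0],
    [[0,0,30],0],
    [[0,0,12],0],
    [[0,0,0],0],
    [[0,0,0],0]
  ]
}}

```text
clock: 1.95
tool_pos: [0.4837, -0.3146, 0.0987]
orientation: [2.379, 2.049, 0.0]
wrist_force: [0.7, -0.1, 0.8]
width: 0.999
```

Request:
{"method": "drive_tool", "body": {
  "plan": [
    [[0,0,0],0],
    [[0,0,0],0],
    [[0,0,0],0],
    [[0,0,0],0],
    [[0,0,0],0],
    [[0,0,0],0],
    [[0,0,0],0]
  ],
  "grip": 0,
  "newtons": 40
}}

```text
clock: 2.82
tool_pos: [0.4833, -0.3136, 0.0976]
orientation: [2.379, 2.051, 0.0]
wrist_force: [0.4, 1.2, 3.6]
width: 0.171
```

Run:
```python
from h import *
p,s=pose();print(p,s['wrist_force'])
P=arm.camera_params('wrist');cv2.imwrite('pics/w2.png',arm.snapshot('wrist')[:,:,::-1])
goal=np.array([470.3,148.,0]);gh=90.75
h0=p[3];pos=p[:2].copy()
def u(h):return np.array([np.cos(np.radians(h)),np.sin(np.radians(h))])
rear0=pos-55*u(h0);rg=goal[:2]-55*u(gh)
from scipy.optimize import brentq
def path(th,L1,Rr,n1,n2,n3):
    # segments of (ds,dheading)
    A=gh-h0+th
    seg=[(L1/n1,0)]*n1+[(Rr*np.radians(A)/n2,A/n2)]*n2+[(Rr*np.radians(th)/n3,-th/n3)]*n3
    r=rear0.copy();h=h0
    for ds,dh in seg: r=r+ds*u(h+dh/2);h+=dh
    return seg,r
def lat(th):
    r=path(th,70,500,6,14,8)[1]-rg; return r@np.array([-np.sin(np.radians(gh)),np.cos(np.radians(gh))])
th=brentq(lat,0,25)
seg,r=path(th,70,500,6,14,8);rem=(rg-r)@u(gh);print(th,rem)
seg+=[(rem/10,0)]*10
rr=rear0.copy();h=h0;o=pos.copy()
for i,(ds,dh) in enumerate(seg):
    rr=rr+ds*u(h+dh/2);o2=rr+55*u(h+dh);d=o2-o
    fx=d@u(h);fy=d@u(h-90)
    print(i,[[round(fx,1),round(fy,1),0],round(-np.radians(dh),4)],o2.round(1),round(h+dh,1));h+=dh;o=o2
```

```text
[ 483.32105916 -313.59386922   97.57835119   81.52212542] [0.38820573 1.16197323 3.62599294]
10.216007578023515 134.3725089054317
0 [[np.float64(11.7), np.float64(0.0), 0], np.float64(-0.0)] [ 485.  -302.1] 81.5
1 [[np.float64(11.7), np.float64(0.0), 0], np.float64(-0.0)] [ 486.8 -290.5] 81.5
2 [[np.float64(11.7), np.float64(0.0), 0], np.float64(-0.0)] [ 488.5 -279. ] 81.5
3 [[np.float64(11.7), np.float64(0.0), 0], np.float64(-0.0)] [ 490.2 -267.4] 81.5
4 [[np.float64(11.7), np.float64(0.0), 0], np.float64(-0.0)] [ 491.9 -255.9] 81.5
5 [[np.float64(11.7), np.float64(0.0), 0], np.float64(-0.0)] [ 493.6 -244.4] 81.5
6 [[np.float64(12.1), np.float64(-1.5), 0], np.float64(-0.0242)] [ 494.  -232.2] 82.9
7 [[np.float64(12.1), np.float64(-1.5), 0], np.float64(-0.0242)] [ 494. -220.] 84.3
8 [[np.float64(12.1), np.float64(-1.5), 0], np.float64(-0.0242)] [ 493.7 -207.8] 85.7
9 [[np.float64(12.1), np.float64(-1.5), 0], np.float64(-0.0242)] [ 493.2 -195.6] 87.1
10 [[np.float64(12.1), np.float64(-1.5), 0], np.float64(-0.0242)] [ 492.3 -183.4] 88.5
11 [[np.float64(12.1), np.float64(-1.5), 0], np.f
[... 1512 characters left out ...]
0), 0], np.float64(-0.0)] [471.7  40.5] 90.7
30 [[np.float64(13.4), np.float64(-0.0), 0], np.float64(-0.0)] [471.5  53.9] 90.7
31 [[np.float64(13.4), np.float64(-0.0), 0], np.float64(-0.0)] [471.4  67.4] 90.7
32 [[np.float64(13.4), np.float64(-0.0), 0], np.float64(-0.0)] [471.2  80.8] 90.7
33 [[np.float64(13.4), np.float64(-0.0), 0], np.float64(-0.0)] [471.   94.3] 90.7
34 [[np.float64(13.4), np.float64(-0.0), 0], np.float64(-0.0)] [470.8 107.7] 90.7
35 [[np.float64(13.4), np.float64(-0.0), 0], np.float64(-0.0)] [470.7 121.1] 90.7
36 [[np.float64(13.4), np.float64(-0.0), 0], np.float64(-0.0)] [470.5 134.6] 90.7
37 [[np.float64(13.4), np.float64(-0.0), 0], np.float64(-0.0)] [470.3 148. ] 90.7
```

View pics/w2.png

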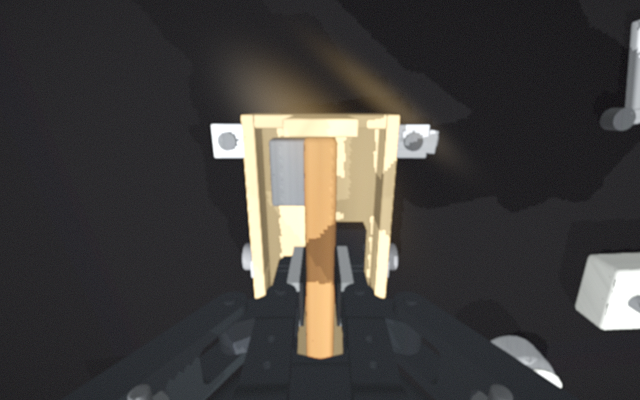

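The wrist picture shows the bar centred between the pads (columns 305–336), with the castor brackets at (228,141) and (413,141). The right castor's wheel still sticks out sideways. I'm rolling straight ahead first.

Request:
{"method": "drive_tool", "body": {
  "plan": [
    [[6,0,0],0],
    [[10,0,0],0],
    [[12,0,0],0],
    [[12,0,0],0],
    [[12,0,0],0],
    [[12,0,0],0],
    [[6,0,0],0],
    [[0,0,0],0]
  ]
}}

```text
clock: 3.88
tool_pos: [0.4938, -0.2425, 0.0975]
orientation: [-2.378, -2.053, -0.002]
wrist_force: [-0.4, 0.6, 6.0]
width: 0.171
```

Run:
```python
from h import *
p,s=pose();print(p,s['wrist_force'],s['ft_torque'],s['width'])
for n,b in(('scene',(110,140,290,290)),('side',(270,90,430,210)),('wrist',(170,80,470,330))):
    a=arm.snapshot(n)[:,:,::-1];x0,y0,x1,y1=b
    cv2.imwrite(f'pics/{n}3.png',cv2.resize(a[y0:y1,x0:x1],None,fx=600/(x1-x0),fy=600/(x1-x0),interpolation=cv2.INTER_CUBIC))
```

```text
[ 493.79352308 -242.49401133   97.52775209   81.61209124] [-0.40722636  0.61585512  5.9870623 ] [0.11160044 0.04720063 0.03438441] 0.17141877572933228
```

View pics/scene3.png

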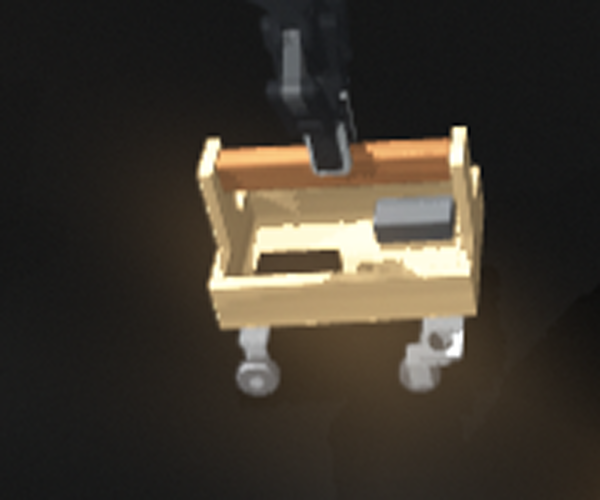

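View pics/side3.png

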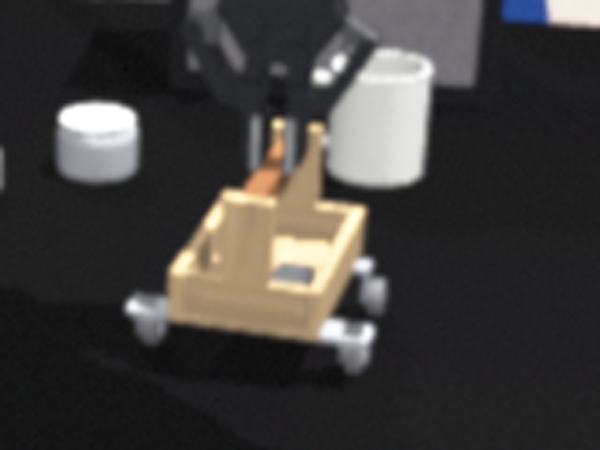

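View pics/wrist3.png

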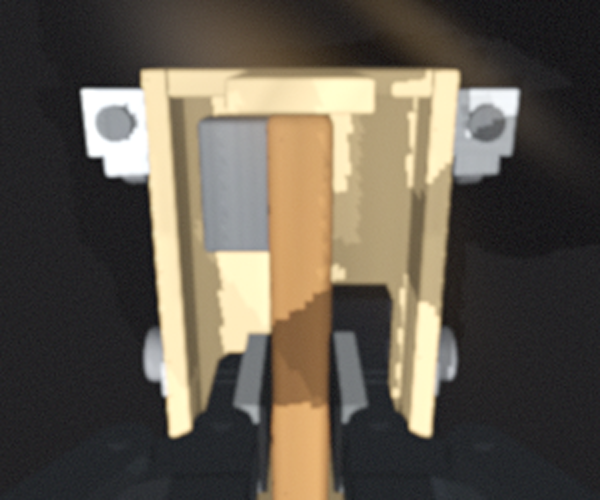

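Both castors now trail behind their pivots: in the wrist crop the wheels sit just below the brackets at (115,122) and (487,122). Next are the steering curves.

Request:
{"method": "drive_tool", "body": {
  "plan": [
    [[12.1,-1.5,0],-0.0242],
    [[12.1,-1.5,0],-0.0242],
    [[12.1,-1.5,0],-0.0242],
    [[12.1,-1.5,0],-0.0242],
    [[12.1,-1.5,0],-0.0242],
    [[12.1,-1.5,0],-0.0242],
    [[12.1,-1.5,0],-0.0242]
  ]
}}

```text
clock: 4.9
tool_pos: [0.4898, -0.1582, 0.0975]
orientation: [2.195, 2.246, 0.001]
wrist_force: [2.0, -1.6, 5.0]
width: 0.167
```

Request:
{"method": "drive_tool", "body": {
  "plan": [
    [[12.1,-1.5,0],-0.0242],
    [[12.1,-1.5,0],-0.0242],
    [[12.1,-1.5,0],-0.0242],
    [[12.1,-1.5,0],-0.0242],
    [[12.1,-1.5,0],-0.0242],
    [[12.1,-1.5,0],-0.0242],
    [[12.1,-1.5,0],-0.0242]
  ]
}}

```text
clock: 5.78
tool_pos: [0.4713, -0.0749, 0.0975]
orientation: [1.997, 2.424, 0.001]
wrist_force: [1.9, -1.0, 6.3]
width: 0.17
```

Request:
{"method": "drive_tool", "body": {
  "plan": [
    [[11.1,1.3,0],0.0223],
    [[11.1,1.3,0],0.0223],
    [[11.1,1.3,0],0.0223],
    [[11.1,1.3,0],0.0223],
    [[11.1,1.3,0],0.0223],
    [[11.1,1.3,0],0.0223],
    [[11.1,1.3,0],0.0223],
    [[11.1,1.3,0],0.0223]
  ]
}}

```text
clock: 6.78
tool_pos: [0.4709, 0.0143, 0.0975]
orientation: [2.207, 2.236, -0.001]
wrist_force: [-0.4, -2.1, 6.6]
width: 0.171
```

Run:
```python
from h import *
p,s=pose();print(p,s['wrist_force'],s['ft_torque'],s['width'])
for n in('scene','side','wrist'):
    cv2.imwrite(f'pics/{n}4.png',arm.snapshot(n)[:,:,::-1])
```

```text
[470.86667259  14.29325698  97.46562942  90.73951589] [-0.36300422 -2.13684252  6.63754952] [-0.34604982 -0.00328336  0.04181428] 0.1706592412822275
```

View pics/scene4.png

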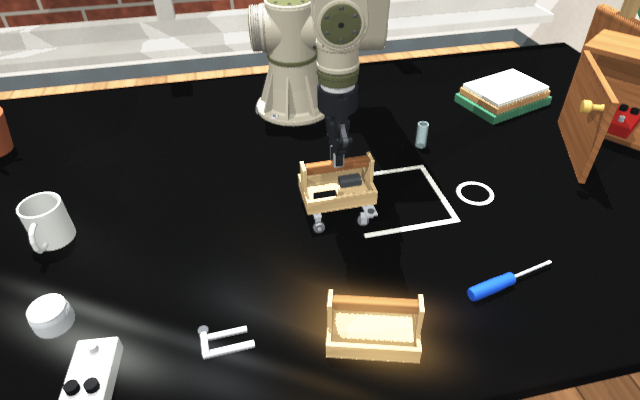

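View pics/wrist4.png

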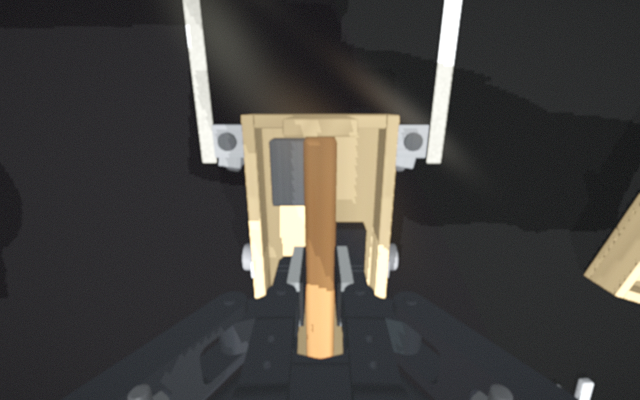

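Run:
```python
from h import *
P=arm.camera_params('wrist');p,s=pose()
a=cv2.imread('pics/wrist4.png').min(2)
for nm,x0,x1 in(('L',180,216),('R',426,465)):
    pts=[]
    for y in range(5,155):
        w=np.where(a[y,x0:x1]>150)[0]
        if len(w)>4 and y<118: pts.append((x0+w.mean(),y))
    X=onplane('wrist',pts,0,P)[:,:2]*1000
    v=cv2.fitLine(X.astype(np.float32),2,0,.01,.01).ravel()
    print(nm,v, np.degrees(np.arctan2(v[1],v[0])), 'x at y=100', v[2]+(100-v[3])*v[0]/v[1])
print(onplane('wrist',[[209,163],[434,163]],0,P)*1000)
print(onplane('wrist',[[319,138]],.126,P)*1000)
```

```text
L [ 1.4628322e-02 -9.9989301e-01  3.7051727e+02  1.2717801e+02] -89.16183 x at y=100 370.9149
R [ 1.2087961e-02 -9.9992692e-01  5.7132471e+02  1.3039650e+02] -89.30739 x at y=100 571.69214
[[371.45061563  44.71371231   0.        ]
 [573.41721718  47.92830533   0.        ]]
[[469.92118613  80.87729375 126.        ]]
```

Wrist picture: the tape ends at (209,163) and (433,163) and the castor brackets are centred between the strips. Headings agree within 0.1°, and 133 mm of straight rolling remains.

Request:
{"method": "drive_tool", "body": {
  "plan": [
    [[12,0,0],0],
    [[13,0,0],0],
    [[13,0,0],0],
    [[13,0,0],0],
    [[13,0,0],0],
    [[13,0,0],0],
    [[13,0,0],0]
  ]
}}

```text
clock: 7.8
tool_pos: [0.4701, 0.1042, 0.0975]
orientation: [2.206, 2.236, 0.0]
wrist_force: [1.7, -1.7, 5.4]
width: 0.166
```

Request:
{"method": "drive_tool", "body": {
  "plan": [
    [[13,0,0],0],
    [[12,0,0],0],
    [[10,0,0],0],
    [[6,0,0],0],
    [[2,0,0],0],
    [[0,0,0],0],
    [[0,0,0],0]
  ]
}}

```text
clock: 8.68
tool_pos: [0.4695, 0.1475, 0.0975]
orientation: [-2.206, -2.237, -0.002]
wrist_force: [1.0, 0.4, 6.3]
width: 0.167
```

Run:
```python
from h import *
p,s=pose();print(p,s['wrist_force'],s['ft_torque'],s['width'],s['clock'])
P=arm.camera_params('wrist')
for n in('scene','side','wrist'):
    cv2.imwrite(f'pics/{n}5.png',arm.snapshot(n)[:,:,::-1])
```

```text
[469.49223451 147.46904031  97.5346734   90.79953741] [1.0334575  0.38973736 6.25113843] [ 0.15122375 -0.26429764 -0.00176347] 0.16740557298401476 8.675
```

View pics/scene5.png

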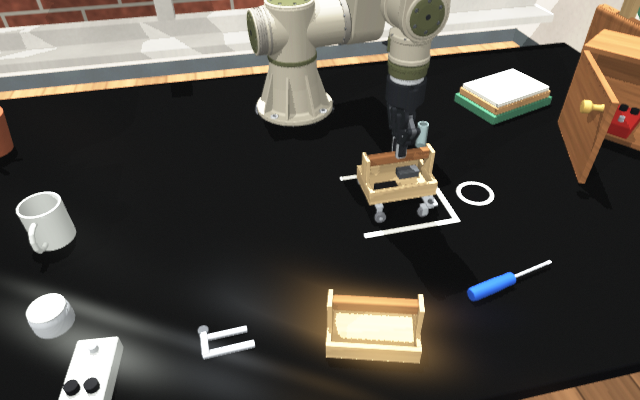

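View pics/wrist5.png

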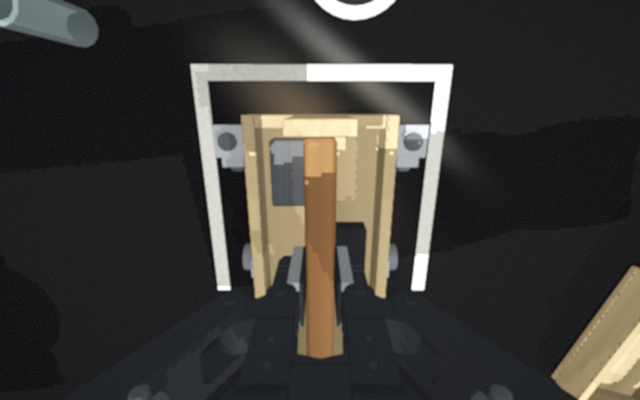

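Run:
```python
from h import *
P=arm.camera_params('wrist')
print(onplane('wrist',[[192,65],[453,65],[196,81],[448,81],[224,290],[420,290]],0,P)*1000)
print(onplane('wrist',[[319,138]],.126,P)*1000)
a=cv2.imread('pics/wrist5.png')
cv2.imwrite('pics/w5z.png',cv2.resize(a[110:190,200:440],None,fx=3.3,fy=3.3,interpolation=cv2.INTER_CUBIC))
```

```text
[[364.4351727  257.35742632   0.        ]
 [576.62385225 260.59300407   0.        ]
 [366.29343583 245.33268313   0.        ]
 [574.37150433 248.49731084   0.        ]
 [372.13094237  44.41635345   0.        ]
 [575.56408611  47.37551842   0.        ]]
[[468.50640417 213.26983658 126.        ]]
```

View pics/w5z.png

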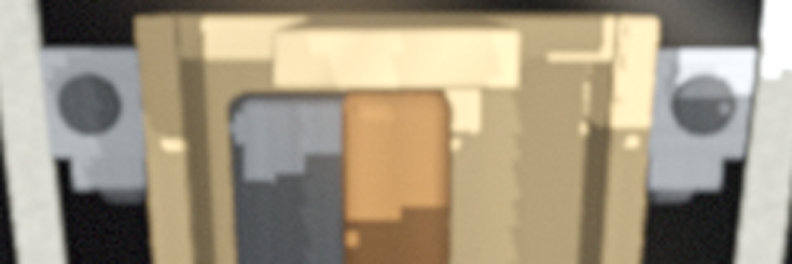

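Request:
{"method": "drive_tool", "body": {
  "plan": [
    [[0,0,0],0],
    [[0,0,0],0],
    [[0,0,0],0],
    [[0,0,0],0],
    [[0,0,0],0],
    [[0,0,0],0]
  ],
  "grip": 60
}}

```text
clock: 9.57
tool_pos: [0.4697, 0.1464, 0.0972]
orientation: [2.208, 2.235, -0.0]
wrist_force: [0.1, -0.1, 0.2]
width: 0.703
```

Request:
{"method": "drive_tool", "body": {
  "plan": [
    [[0,0,-10],0],
    [[0,0,-20],0],
    [[0,0,-30],0],
    [[0,0,-30],0],
    [[0,0,-20],0],
    [[0,0,0],0]
  ]
}}

```text
clock: 10.32
tool_pos: [0.4711, 0.1466, 0.2094]
orientation: [2.206, 2.233, 0.005]
wrist_force: [0.1, 0.0, -0.6]
width: 0.704
```

Run:
```python
from bar import *
p,s=pose();print(p,s['wrist_force'],s['width'],s['clock'])
P=arm.camera_params('wrist')
cv2.imwrite('pics/wrist6.png',arm.snapshot('wrist')[:,:,::-1])
a=arm.snapshot('scene')[:,:,::-1]
cv2.imwrite('pics/scene6.png',cv2.resize(a[120:260,320:500],None,fx=4,fy=4,interpolation=cv2.INTER_CUBIC))
bar('pics/wrist6.png',P,(300,100,340,285))
```

```text
[471.06303261 146.59482762 209.43971683  90.70746423] [ 0.11888258  0.04973721 -0.61666232] 0.7040582068917282 10.325
2538 308 327 124 266
((470.1986083984375, 146.8740234375), (16.596351623535156, 131.11624145507812), 0.6011027693748474)
[ 1.8090291e-02 -9.9983639e-01  4.7010071e+02  1.5098650e+02] -88.96344
```

View pics/wrist6.png

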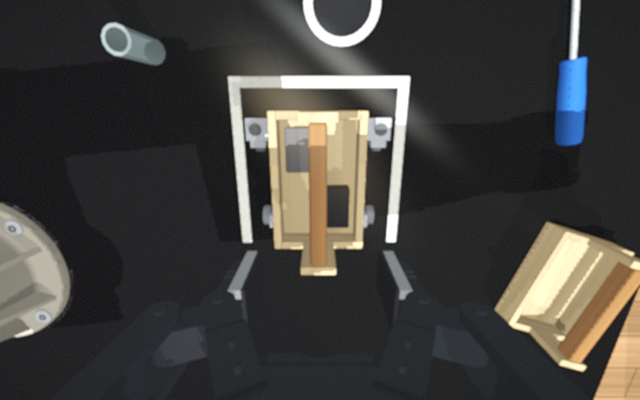

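View pics/scene6.png

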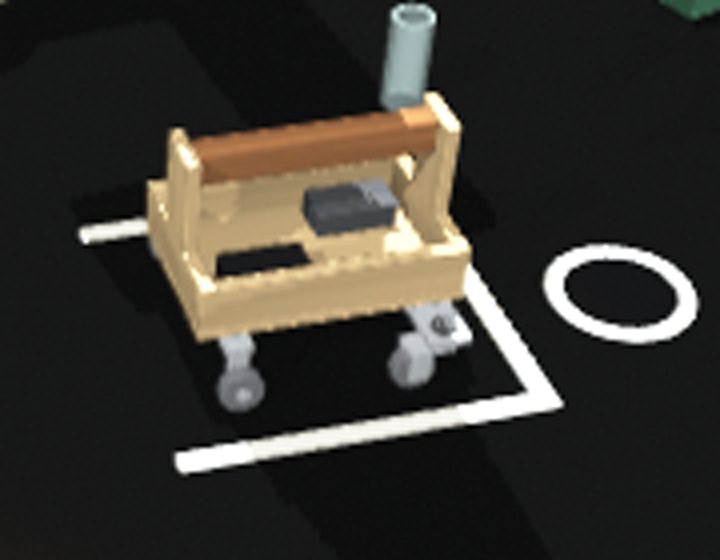

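The bar centre is at (470.2, 146.9) against the bay origin at about (470.6, 147), with headings of 90.6–91.0° against 90.8°. The castors trail and the arm is clear.

```bash
python3 -c "
from station import arm
arm.finish_job()"
```

```text
the job is handed in; nothing more can be done
```

The caddy is standing in the middle of the U-shaped bay, square to it and released, and I handed the job in at about 10.4 s. I gripped the bar and rolled the caddy 70 mm straight. Then I steered it through a left and a right curve, drove 133 mm straight into the bay, let go and lifted the arm clear.

**Position and heading:** in the last wrist picture the bar centre is within about 1 mm of my bay origin. The heading is within about 0.3° of the bay's. My different views placed the bay origin within about 3 mm of each other, well inside the 18 mm allowed.

**Castors:** both were trailing behind their pivots after the first straight, about 390 mm short of the bay, and again at the end. I judged this by eye from the pictures, not as a measured angle.

**Contact:** wrist force was about 0.6 N after lifting, so the arm was clear. Its height above the board read steady within about 0.1 mm while rolling, so the caddy was not lifted. None of my checks failed.

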